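Free a tight tube block from a dry-bath heater and hold it clear

TASK

The aluminium tube block is stuck tight in the dry-bath heater. Crack it loose by pressing the sprung ejector lever down to its stop and letting it spring back up; then grip the block's black lifting post, rock the block clearly to both sides while it is still in the well (first raising the end away from the lever, then the lever end) until it frees, and lift it just clear of the heater's rim. Finish still holding it there, still and level, a finger's breadth above the well and not touching the heater, and leave the slide carton, the timer and the tally counter undisturbed.

Things in the scene. Friction and masses are not known exactly. Their poses are not given: they have to be found in the camera images.
- heater: the fixed dry-bath heater: white housing 150 mm long (its y), 150 mm deep (its x from -108 to +42 mm; a low sloped control panel with a dark display on the -x side, towards the robot). Origin: centre of the well, at the housing's underside on the trolley top; z up. Well 63 mm (x) by 96 mm (y), floor 18 mm and rim 50 mm above the trolley top. The ejector lever is at the +y end
- tube_block: loose aluminium block, 60 (x) x 80 (y, along the heater's y) x 44 mm high, 0.4 kg, six empty tube holes in its top; on the middle of its top a black lifting post 34 mm (x) by 24 mm (y, the way to grip) by 40 mm tall, top 84 mm above the underside. Origin: centre of the underside, z up. Starts level on the well's floor, 1.5 mm free at each x side, its top 12 mm above the rim
- post (a point): middle of the black lifting post, on the block's axis, 66 mm above the block's underside (22 mm above its top face, 18 mm below the post's top); grip it firmly (some 50 N)
- well_rim (a point): centre of the well's mouth, 50 mm above the trolley top, in the heater's axes
- lean_axis (a point): not a visible thing: centre of the well's floor with a reference direction fixed to the heater; its z axis leans 30 degrees (0.524 rad) from vertical towards the heater's -y. Its angle to the block's z axis is below 0.524 when the block's lever end (+y) is the higher, above 0.524 when the -y end is
- ejector (a joint): angle of the sprung ejector lever, rad: 0 up at rest, 0.36 pressed down to its stop. Hinge parallel to the heater's x at heater y = +66 mm, 28 mm above the trolley top. Pressing its outer end down lifts the block's +y end about 7 mm by an inner toe; takes about 10 to 20 N at the thumb plate; springs back by itself when released
- thumb_plate (a point): centre of the top of the lever's grey ribbed thumb plate, 28 mm (x) by 24 mm (y); heater y = +130 mm and 48 mm above the trolley top at rest, about 24 mm above it at the stop
- slide_box: bystander: upright carton of microscope slides, 36 x 90 x 59 mm, origin at the centre of its underside
- timer: bystander: small white laboratory timer with three round buttons, 57 x 61 x 19 mm, origin at the centre of its underside
- counter: bystander: light grey hand tally counter, 58 x 57 x 38 mm, origin at the centre of its underside
- pad_nose (a point): rounded nose of the sprung steel pad at the well's -y end, 18 mm above the well's floor; its twin is at the +y end. Each presses a block end with about 20 N and holds it by friction: a straight pull takes some 28 N, raising one end about the other pad about half, and an end stays where raised. An end is free when raised 18 mm off the floor; the pads give up to 7 mm in y

How it is judged (in metres and radians):
On the way, in this order (a step that is already met when the one before it is completed fails the run):
1. the ejector lever is pressed down to its stop (value of joint ejector above 0.33 rad), for 0.1 s.
2. the lever has sprung back up and the block's lever end stands raised (block leaning at least 2 degrees) (value of joint ejector below 0.06 rad and angle between the z axis of tube_block and the z axis of lean_axis, either way round below 0.4887 rad), for 0.1 s.
3. while still in the well (underside's centre less than 28 mm off its floor) the block is rocked so that the end away from the lever is the higher by at least 2.5 degrees (angle between the z axis of tube_block and the z axis of lean_axis, either way round above 0.5672 rad and z of tube_block in the frame of heater below 0.046 m), for 0.05 s.
4. still in the well, the block is rocked back so that the lever end is the higher by at least 2.5 degrees (angle between the z axis of tube_block and the z axis of lean_axis, either way round below 0.48 rad and z of tube_block in the frame of heater below 0.046 m), for 0.05 s.
At the end, for the whole second after the job is handed in: the block is held in the gripper and still, level within 10 degrees, its underside 5 to 45 mm above the heater's rim and its axis within 30 mm of the well's centre, with no contact with the heater; the ejector lever is up (z of tube_block in the frame of well_rim between 0.005 and 0.045 m and horizontal distance between tube_block and heater below 0.03 m and angle between tube_block's own z axis and vertical below 0.17 rad and contact force between tube_block and heater below 0.1 N and contact force between the fingers and tube_block above 2 N and linear speed of tube_block below 0.02 m/s and value of joint ejector below 0.06 rad); the arm keeps its last pose, push and grip.
It fails at once if a bystander (slide carton, timer or tally counter) is moved by more than 25 mm (distance of any of slide_box, timer, counter from where it was at the start of the episode above 0.025 m).
It also fails if it takes over 64 s, if anything falls off the work surface, if the arm or the gripper's body presses on something with over 40 N, if the wrist force passes 120 N, or if a joint passes its speed limit or range.

ROBOT

A 6-joint arm with a two-finger parallel gripper is mounted at the origin on a cart in front of the work surface, level with it; the furniture and walls round the work are solid. World frame = base frame: x ahead of the robot, y to its left, z up, the work surface at z = 0. Lengths are in mm, angles in rad, forces in N, time in s.
With the tool pointing down it reaches from about 375 to 975 mm from the base axis. Payload 3.8 kg.
Tool frame: the origin (TCP) lies at the very end of the fingers, on their centre line; the grasp point (between the pads) lies 19 mm behind it; z points along the fingers, y is the line along which they close (so a half turn about z gives the same grasp; the last joint's range is limited). The gripper opens to 88 mm and grips with 3 to 60 N. Pads are 18 mm wide; open, the fingers measure 123 mm over their backs; the gripper's body (75 mm by 187 mm) begins 45 mm behind the grasp point.
Start: joints at [-1.245, 0.264, 1.604, -0, 1.274, -0.037], TCP at [239.547, -631.059, 238.706] pointing down, gripper open.
Joint ranges: [-2.63, 2.63], [-0.94, 2.18], [0.31, 2.57], [-1.31, 4.45], [0, 2.66], [-2.55, 2.55]. Speed limits (rad/s): [2.57, 2.57, 3.14, 3.14, 3.14, 3.14].

INTERFACE

Orientations are given as a 3x3 rotation matrix whose columns are the frame's x, y, z axes.
In Python, from bench import state, grab_frame, hand_in gives the robot as it stands.
- The arm moves only by the tool play_rows, never from a script. Its argument "steps" is a list of rows, each a list of 5 numbers: the closure, from 0 (fully open) to 1 (shut), then the shift along the tool's x, y, z in m, then the turn about the tool's z in rad. A call has 1 to 12 rows; each row shifts and turns the commanded pose from where the row before left it, along the tool's axes as they then stand; what a row does not reach is not made up. A row lasts 1/8 s, in which the tool goes at most 62.5 mm and 10.7 degrees, less where a joint would pass 70% of its speed; a pose out of reach is approached as far as the arm can. A call is refused whole if a number of a shift passes 0.0625 or a number of a turn 0.188, either way. A call with a gripper value outside its range is refused whole. The fingers move at their own pace and stop on an object; "force" is the grip in N (left out, the last holds). Time passes only in rows, so rows that do not move let the fingers close. It gives the time, the measured TCP pose, the force, the opening and the grip force at its end, in the units of the state.
- state(): the state, without advancing time (a new reading comes with each control period).
- grab_frame(name): name is "scene" or "top" or "wrist"; returns a dict with "img" (384x512x3 uint8, blue, green, red), "mtx" (3x3 intrinsics, pixels), "R" (3x3) and "t" (3): a world point X has camera coordinates R X + t. Camera axes: x right, y down, z forward; pixel columns grow to the right and rows downward; lengths in mm; the calibration is good to about 2 mm. A picture is of the moment at which its call begins. There is no depth.
- hand_in(): hands the job in; it is judged then, once.
The state is a dict: "t": time; "qpos": joint angles; "joint_vel": joint speeds; "tau": joint torques, N m; "tcp_pos": TCP position; "eef_rot": TCP orientation; "contact_force": force on the tool from outside, world axes, zero at the start; "moment": the same for the moment, N m; "opening": finger opening in mm; "gripper_force": force on a finger pad.
Only numpy, scipy, OpenCV 4.12 (cv2) and the standard library are available. Lean on these libraries where they do the work, as an engineer would, in place of code of your own. Each camera call takes 0.05 s, during which the arm holds its last target. There are 200 camera calls.

## Working session

There is one attempt and no reset: what is moved stays moved. The work goes in short steps, Python scripts to look and compute and a tool call to move; the robot and the scene stay as the last step left them, time stands still between calls to the robot, and variables do not carry over. Pictures are saved under pics/ and viewed, at most 10 in all, crops included, and the job is handed in when it is done.

Besides the shell and the picture viewer there is one more tool, called after "Request:" as name(argument=value, ...), one argument or row to a line, values as JSON. play_rows: Moves the arm, as the interface text tells. Its arguments: {"type":"object","properties":{"steps":{"type":"array"},"force":{"type":"number"}},"required":["steps"]}

```bash
mkdir -p pics; python3 - <<'E'
from bench import *
import cv2,numpy as np,pickle
s=state();print({k:np.round(v,3).tolist() for k,v in s.items()})
F={}
for n in("scene","top"):
    f=grab_frame(n);F[n]=f;cv2.imwrite(f"pics/{n}0.png",f["img"]);print(n,np.round(f["mtx"],1).tolist(),np.round(f["R"],3).tolist(),np.round(f["t"],1).tolist())
pickle.dump(F,open("f0.pkl","wb"))
E
```

```text
{'t': 0.0, 'qpos': [-1.245, 0.265, 1.605, 0.0, 1.274, -0.037], 'joint_vel': [-0.0, -0.002, -0.001, 0.001, -0.0, 0.001], 'tau': [-0.002, -50.212, -35.687, 0.073, 0.029, -0.0], 'tcp_pos': [239.334, -630.4, 237.442], 'eef_rot': [[0.935, 0.355, -0.001], [0.355, -0.935, 0.002], [0.0, -0.002, -1.0]], 'contact_force': [-0.164, -0.492, -1.4], 'moment': [0.018, 0.007, -0.056], 'gripper_force': 0.0, 'opening': 88.181}
scene [[484.7, 0.0, 253.8], [0.0, 484.7, 189.5], [0.0, 0.0, 1.0]] [[-0.535, -0.845, -0.019], [-0.623, 0.41, -0.666], [0.571, -0.344, -0.746]] [355.7, 435.4, 674.1]
top [[495.9, 0.0, 259.3], [0.0, 495.9, 196.4], [0.0, 0.0, 1.0]] [[0.016, -1.0, -0.021], [-0.996, -0.014, -0.088], [0.087, 0.023, -0.996]] [9.9, 612.7, 1114.8]
```

View pics/scene0.png

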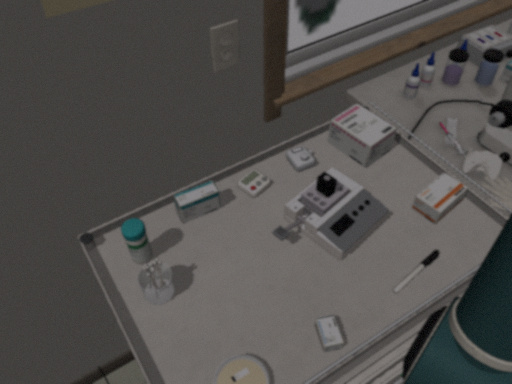

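View pics/top0.png

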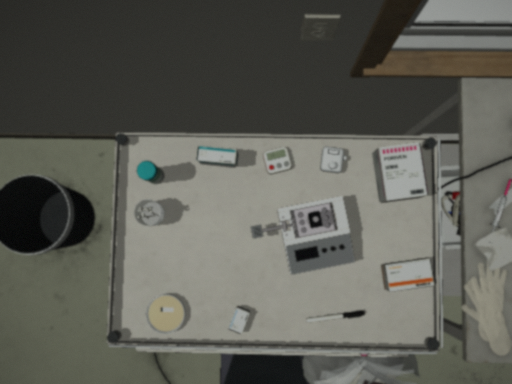

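The heater is at about (318,233) in the top view, with the post near (318,218) and the thumb plate near (257,230), so heater +y points roughly along world +y. The slide carton (216,156), timer (277,160) and counter (333,159) stand behind it. I'll zoom in on the heater next.

```bash
python3 - <<'E'
import cv2,numpy as np,pickle
F=pickle.load(open("f0.pkl","rb"))
a=F["top"]["img"][185:285,240:370]; b=F["scene"]["img"][160:260,265:395]
a=cv2.resize(a,None,fx=6,fy=6,interpolation=cv2.INTER_CUBIC)[:600,:780]
b=cv2.resize(b,None,fx=6,fy=6,interpolation=cv2.INTER_CUBIC)[:600,:780]
cv2.imwrite("pics/ca.png",cv2.convertScaleAbs(a,alpha=1.2));cv2.imwrite("pics/cb.png",cv2.convertScaleAbs(b,alpha=1.3))
E
```

```text
(no output)
```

View pics/ca.png

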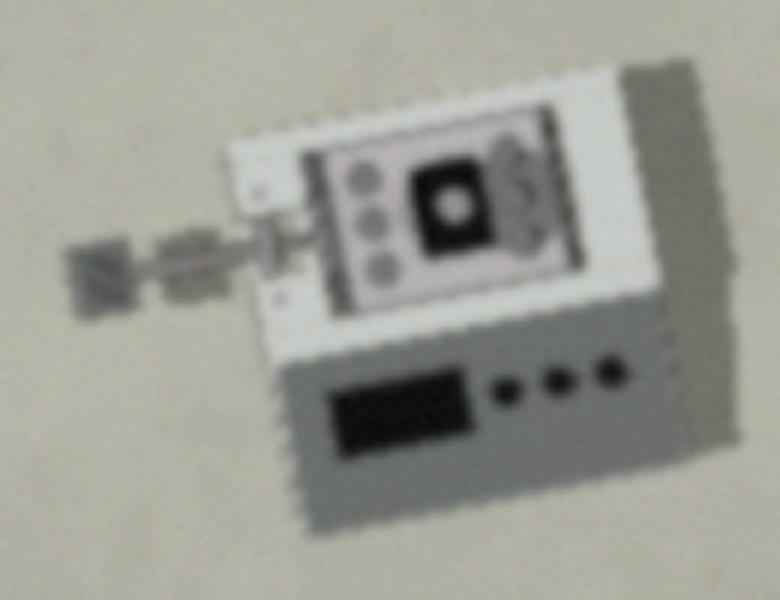

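View pics/cb.png

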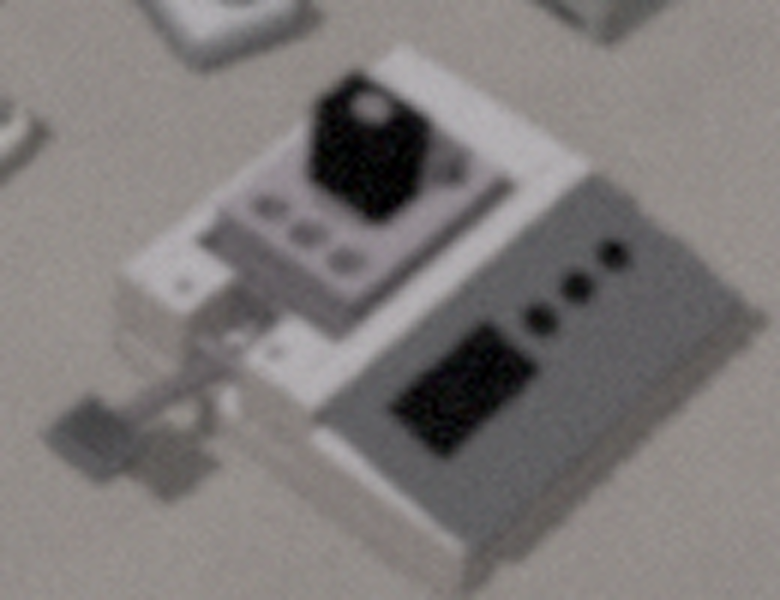

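The top crop shows well corners near (303,155), (550,105), (583,268) and (345,315), housing back corners at (228,148) and (615,68), thumb plate centre (102,278) and post top centre (457,206). The scene crop shows the thumb plate at (95,437), the post dot at (373,105) and back corners at (125,270) and (405,45). I'll fit x, y and yaw to these points.

```bash
cat > h.py <<'E'
import numpy as np
def ray(f,uv,z):
    d=np.linalg.inv(f["mtx"])@[uv[0],uv[1],1]; d=f["R"].T@d; c=-f["R"].T@f["t"]
    return c+d*(z-c[2])/d[2]
E
python3 - <<'E'
import numpy as np,pickle
from h import ray
from scipy.optimize import least_squares
F=pickle.load(open("f0.pkl","rb"))
top=[((228,148),(42,75,50)),((615,68),(42,-75,50)),((303,155),(31.5,48,50)),((550,105),(31.5,-48,50)),((583,268),(-31.5,-48,50)),((345,315),(-31.5,48,50)),((102,278),(0,130,48)),((457,206),(0,0,102))]
sc=[((95,437),(0,130,48)),((373,105),(0,0,102)),((125,270),(42,75,50)),((405,45),(42,-75,50))]
W=[];M=[]
for L,n,o in((top,"top",(240,185)),(sc,"scene",(265,160))):
    for p,m in L:
        W.append(ray(F[n],(np.array(p)+.5)/6-.5+o,m[2])[:2]);M.append(m[:2])
W=np.array(W);M=np.array(M,float)
def g(p):
    c,s=np.cos(p[2]),np.sin(p[2]);return M@np.array([[c,s],[-s,c]])+p[:2]
r=least_squares(lambda p:(g(p)-W).ravel(),[W[7,0],W[7,1],.1],loss="soft_l1")
print(r.x);print(np.round(g(r.x)-W,1).tolist());print(W[[6,7,8,9]])
c,s=np.cos(r.x[2]),np.sin(r.x[2]);R=np.array([[c,-s],[s,c]]);print("thumb",R@[0,130]+r.x[:2],R@[0,140]+r.x[:2])
# bystanders in the scene crop: rough positions (top)
for n,p in dict(slide=(217,156),timer=(277,160),counter=(333,159)).items(): print(n,ray(F["top"],p,20)[:2])
E
```

```text
[ 5.58727810e+02 -1.03940936e+02  2.15794207e-01]
[[1.8, 1.1], [1.7, -0.9], [-0.5, 0.6], [-0.1, -1.0], [-0.9, -2.1], [-2.6, 3.3], [-1.7, -0.7], [-0.5, -0.2], [0.5, -0.4], [-0.8, 1.6], [2.6, 1.8], [3.2, -0.5]]
[[ 532.6136524    23.73402017]
 [ 559.23412546 -103.77685025]
 [ 530.34890173   23.46098116]
 [ 559.53037865 -105.55872409]]
thumb [530.89178303  23.04392809] [528.75055021  32.81199454]
slide [706.3809197  119.98099243]
timer [698.72270799 -20.33336977]
counter [ 702.73303678 -150.41907023]
```

Heater origin is at (558.7, -103.9) with yaw 0.216. I'll turn the tool so its x lies along heater +y and its y along heater +x. That makes the pads close across heater x, so the block can pivot in them.

Request:
play_rows(
  steps=[
    [1, 0, 0, 0, -0.178],
    [1, 0, 0, 0, -0.178],
    [1, 0, 0, 0, -0.178],
    [1, 0, 0, 0, -0.178],
    [1, 0, 0, 0, -0.178],
    [1, 0, 0, 0, -0.178],
    [1, 0, 0, 0, -0.178],
    [1, 0, 0, 0, -0.178],
  ],
  force=50,
)

```text
t: 1.1
tcp_pos: [239.4, -630.7, 237.9]
eef_rot: [[-0.22, 0.976, -0.0], [0.975, 0.22, 0.001], [0.001, -0.0, -1.0]]
contact_force: [0.7, 0.3, 0.7]
opening: 10.5
gripper_force: 0.0
```

Request:
play_rows(
  steps=[
    [1, 0.048, 0.0354, 0, 0],
    [1, 0.048, 0.0354, 0, 0],
    [1, 0.048, 0.0354, 0, 0],
    [1, 0.048, 0.0354, 0, 0],
    [1, 0.048, 0.0354, 0, 0],
    [1, 0.048, 0.0354, 0, 0],
    [1, 0.048, 0.0354, 0, 0],
    [1, 0.048, 0.0354, 0, 0],
    [1, 0.048, 0.0354, 0, 0],
    [1, 0.048, 0.0354, 0, 0],
    [1, 0.048, 0.0354, 0, 0],
    [1, 0.048, 0.0354, 0, 0],
  ],
)

```text
t: 2.6
tcp_pos: [531.3, 24.5, 238.4]
eef_rot: [[-0.215, 0.977, -0.0], [0.977, 0.215, -0.0], [-0.0, -0.0, -1.0]]
contact_force: [0.3, -0.1, -0.7]
opening: 0.8
gripper_force: 0.0
```

```bash
cat >> h.py <<'E'
from bench import *
H=np.array([558.7,-103.9]);YAW=0.216
def rep(tgt=None):
    s=state();p=s["tcp_pos"];c,k=np.cos(YAW),np.sin(YAW);A=np.array([[c,k],[-k,c]])
    R=np.array(s["eef_rot"]);h=A@(np.array(p[:2])-H);f=np.array(s["contact_force"])
    print("t",round(s["t"],2),"heater xyz",np.round([*h,p[2]],1),"yaw",round(np.arctan2(R[1,0],R[0,0])-np.pi/2,3),"tilt",np.round(R[:2,2],3),"F(heater)",np.round([*(A@f[:2]),f[2]],1),"M",np.round(s["moment"],2),"open",round(s["opening"],1),"grip",round(s["gripper_force"],1))
E
python3 -c "
from h import *
rep()"
```

```text
t 2.6 heater xyz [  0.7 131.3 238.4] yaw 0.216 tilt [-0. -0.] F(heater) [ 0.2 -0.1 -0.7] M [-0.02 -0.14 -0.03] open 0.8 grip 0.0
```

Request:
play_rows(
  steps=[
    [1, 0.001, 0, 0.06, 0],
    [1, 0.001, 0, 0.06, 0],
    [1, 0, 0, 0.04, 0],
    [1, 0, 0, 0.015, 0],
    [1, 0, 0, 0.006, 0],
    [1, 0, 0, 0.006, 0],
    [1, 0, 0, 0.006, 0],
    [1, 0, 0, 0, 0],
  ],
)

```text
t: 3.6
tcp_pos: [531.4, 24.5, 46.5]
eef_rot: [[-0.214, 0.977, 0.002], [0.977, 0.214, -0.0], [-0.0, 0.002, -1.0]]
contact_force: [1.2, 0.3, 1.1]
opening: 0.2
gripper_force: 0.4
```

```bash
python3 -c "
from h import *
rep()
import cv2
f=grab_frame('scene')['img'][140:280,225:395]
cv2.imwrite('pics/p1.png',cv2.resize(f,None,fx=4,fy=4,interpolation=cv2.INTER_CUBIC))"
```

```text
t 3.6 heater xyz [  0.9 131.2  46.5] yaw 0.216 tilt [ 0.002 -0.   ] F(heater) [1.2 0.  1.1] M [-0.08 -0.16 -0.02] open 0.2 grip 0.4
```

Request:
play_rows(
  steps=[
    [1, 0, 0, 0.006, 0],
    [1, 0, 0, 0.006, 0],
    [1, 0, 0, 0, 0],
  ],
)

```text
t: 4.03
tcp_pos: [531.5, 25.4, 34.5]
eef_rot: [[-0.214, 0.977, 0.001], [0.977, 0.214, 0.001], [0.001, 0.002, -1.0]]
contact_force: [-1.4, 3.6, 7.2]
opening: 0.5
gripper_force: 4.0
```

```bash
python3 -c "
from h import *
rep()"
```

```text
t 4.03 heater xyz [  1.1 132.1  34.5] yaw 0.216 tilt [0.001 0.001] F(heater) [-0.6  3.9  7.2] M [0.54 0.08 0.02] open 0.5 grip 4.0
```

In contact; press on to the stop.

Request:
play_rows(
  steps=[
    [1, 0, 0, 0.004, 0],
    [1, 0, 0, 0.004, 0],
    [1, 0, 0, 0.002, 0],
    [1, 0, 0, 0, 0],
  ],
)

```text
t: 4.53
tcp_pos: [531.6, 25.7, 26.4]
eef_rot: [[-0.214, 0.977, 0.001], [0.977, 0.214, 0.002], [0.001, 0.002, -1.0]]
contact_force: [-6.4, 4.8, 20.2]
opening: 0.2
gripper_force: 11.0
```

```bash
python3 -c "
from h import *
rep()"
```

```text
t 4.53 heater xyz [  1.4 132.4  26.4] yaw 0.215 tilt [0.001 0.002] F(heater) [-5.3  6.  20.2] M [ 0.66  0.96 -0.03] open 0.2 grip 11.0
```

Request:
play_rows(
  steps=[
    [1, 0, 0, 0.002, 0],
    [1, 0, 0, 0.002, 0],
    [1, 0, 0, 0, 0],
  ],
)

```text
t: 4.9
tcp_pos: [531.9, 25.7, 24.9]
eef_rot: [[-0.214, 0.977, 0.001], [0.977, 0.214, 0.002], [0.001, 0.001, -1.0]]
contact_force: [-14.4, 4.8, 39.2]
opening: 0.1
gripper_force: 20.0
```

```bash
python3 -c "
from h import *
rep()
import cv2
f=grab_frame('scene')['img'][140:280,225:395]
cv2.imwrite('pics/p2.png',cv2.resize(f,None,fx=4,fy=4,interpolation=cv2.INTER_CUBIC))"
```

```text
t 4.9 heater xyz [  1.6 132.4  24.9] yaw 0.215 tilt [0.001 0.002] F(heater) [-13.    7.8  39.2] M [ 0.55  2.25 -0.1 ] open 0.1 grip 20.0
```

View pics/p2.png

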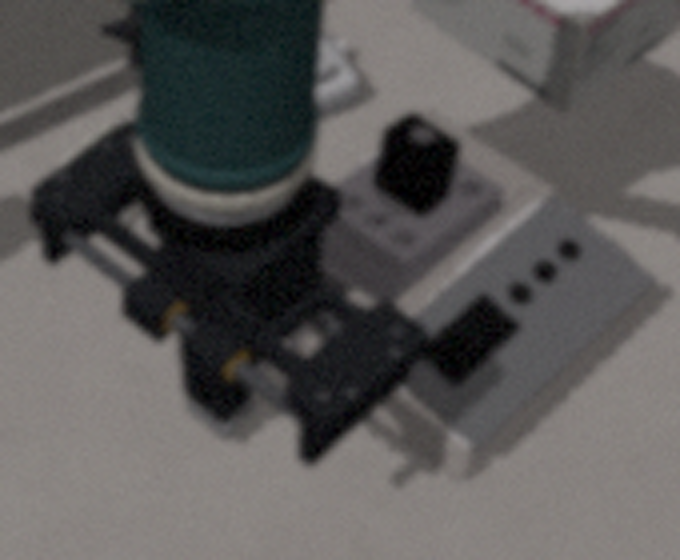

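The block leans, with the post tilted towards -y. The force jumped from 20 to 39 N over 1.5 mm, so the lever is at its stop. I'll release gently, rise, open and look.

Request:
play_rows(
  steps=[
    [1, 0, 0, -0.01, 0],
    [1, 0, 0, -0.015, 0],
    [1, 0, 0, -0.03, 0],
    [0, 0, 0, -0.06, 0],
    [0, 0, 0, -0.05, 0],
    [0, 0, 0, 0, 0],
  ],
)

```text
t: 5.7
tcp_pos: [533.9, 24.3, 189.8]
eef_rot: [[-0.214, 0.977, 0.009], [0.977, 0.214, -0.0], [-0.002, 0.009, -1.0]]
contact_force: [-0.0, 0.9, -0.1]
opening: 28.6
gripper_force: 0.0
```

```bash
python3 -c "
from h import *
rep()
import cv2,pickle
F={n:grab_frame(n) for n in('scene','top')};pickle.dump(F,open('f1.pkl','wb'))
a=F['scene']['img'][150:250,275:375];b=F['top']['img'][185:285,260:360]
cv2.imwrite('pics/p3.png',np.hstack([cv2.resize(x,None,fx=4,fy=4,interpolation=cv2.INTER_CUBIC) for x in(a,b)]))"
```

```text
t 5.7 heater xyz [  3.2 130.5 189.8] yaw 0.216 tilt [ 0.009 -0.   ] F(heater) [ 0.2  0.9 -0.1] M [-0.02 -0.09  0.02] open 28.6 grip 0.0
```

View pics/p3.png

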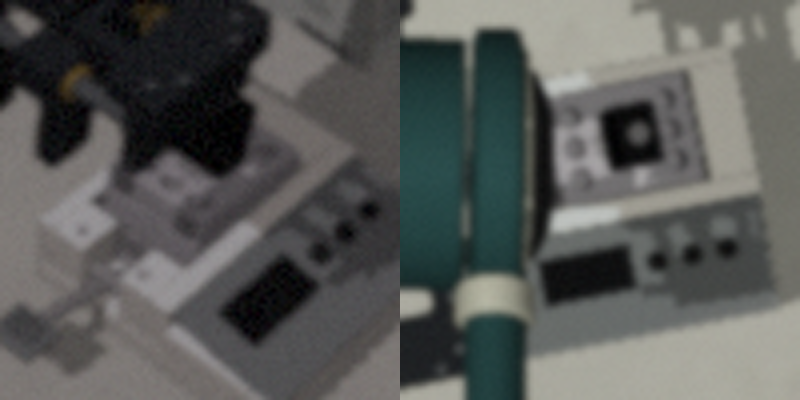

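The lever is back up and the block stands leaning, with the post shifted towards -y (dot at (319.5,218) in the top view, previously (315.8,219)). I'll compute the post position.

```bash
python3 -c "
from h import *
import pickle,cv2
F=pickle.load(open('f1.pkl','rb'));F0=pickle.load(open('f0.pkl','rb'))
c,k=np.cos(YAW),np.sin(YAW);A=np.array([[c,k],[-k,c]])
for f,z in((F0['top'],102),(F['top'],105.5)):
    g=f['img'].max(2)[205:232,300:335]; m=(g<45).astype(np.uint8)
    n,l,s,ce=cv2.connectedComponentsWithStats(cv2.morphologyEx(m,cv2.MORPH_CLOSE,np.ones((5,5))))
    i=1+s[1:,4].argmax();p=ce[i]+[300,205];print(s[i],p,A@(ray(f,p,z)[:2]-H))
"
```

```text
[  9   7  13  15 130] [314.78461538 219.07692308] [0.6234938  2.09440378]
[ 11   6  14  16 181] [317.39226519 218.41436464] [ 0.8173783  -3.29164545]
```

Request:
play_rows(
  steps=[
    [0, -0.046, 0, 0, 0],
    [0, -0.045, 0, 0, 0],
    [0, -0.045, 0, 0, 0],
    [0, 0, 0, 0, 0],
    [0, 0, 0, 0, 0],
    [0, 0, 0, 0, 0],
  ],
)

```text
t: 6.55
tcp_pos: [558.9, -107.1, 183.6]
eef_rot: [[-0.215, 0.977, -0.002], [0.977, 0.215, 0.001], [0.001, -0.002, -1.0]]
contact_force: [-0.3, 0.4, 0.4]
opening: 87.9
gripper_force: 0.0
```

```bash
python3 -c "
from h import *
rep()
import cv2
f=grab_frame('wrist');cv2.imwrite('pics/w1.png',f['img'])
import pickle;pickle.dump(f,open('w1.pkl','wb'))"
```

```text
t 6.55 heater xyz [ -0.5  -3.1 183.6] yaw 0.217 tilt [-0.002  0.001] F(heater) [-0.2  0.5  0.4] M [ 0.01 -0.06 -0.04] open 87.9 grip 0.0
```

View pics/w1.png

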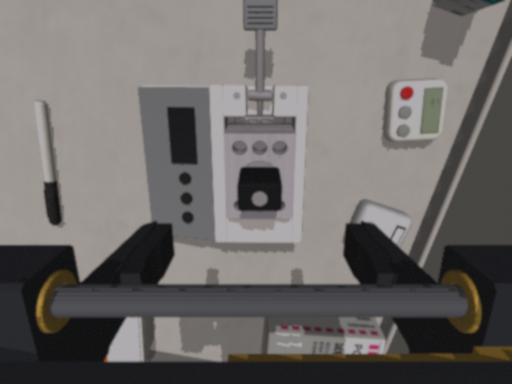

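The wrist view shows the post dot at (260,199), the post top face between columns 238 and 281, and the lever at (260,12).

```bash
python3 -c "
from h import *
import pickle
f=pickle.load(open('w1.pkl','rb'))
c,k=np.cos(YAW),np.sin(YAW);A=np.array([[c,k],[-k,c]])
for n,uv,z in(('dot',(260,199),105.5),('L',(238.5,199),105.5),('R',(281.5,199),105.5),('rimL',(224,205),50),('rimR',(294,205),50),('plate',(261,14),48),('far',(219,242),50),('farR',(301,242),50)): print(n,np.round(A@(ray(f,uv,z)[:2]-H),1))
"
```

```text
dot [ 0.8 -9.5]
L [-15.5  -9.5]
R [17.2 -9.5]
rimL [-33.3 -35.6]
rimR [ 33.4 -35.5]
plate [  1.5 128.6]
far [-39.5 -74.7]
farR [ 41.7 -74.6]
```

Request:
play_rows(
  steps=[
    [0, -0.003, 0.0012, 0.03, 0],
    [0, 0, 0, 0.04, 0],
    [0, 0, 0, 0.03, 0],
    [0, 0, 0, 0.013, 0],
    [0, 0, 0, 0, 0],
    [0, 0, 0, 0, 0],
  ],
)

```text
t: 7.35
tcp_pos: [562.8, -111.0, 73.2]
eef_rot: [[-0.215, 0.977, 0.002], [0.977, 0.215, -0.001], [-0.001, 0.002, -1.0]]
contact_force: [0.0, -0.5, 0.3]
opening: 88.5
gripper_force: 0.0
```

```bash
python3 -c "
from h import *
rep()"
```

```text
t 7.35 heater xyz [ 2.5 -7.8 73.2] yaw 0.216 tilt [ 0.002 -0.001] F(heater) [-0.1 -0.4  0.3] M [-0.   -0.07  0.09] open 88.5 grip 0.0
```

Request:
play_rows(
  steps=[
    [0, 0.001, -0.0015, 0.003, 0],
    [0, 0, 0, 0, 0],
    [0, 0, 0, 0, 0],
  ],
)

```text
t: 7.72
tcp_pos: [560.1, -110.4, 69.1]
eef_rot: [[-0.214, 0.977, 0.001], [0.977, 0.214, -0.0], [-0.0, 0.001, -1.0]]
contact_force: [0.3, -0.5, 0.4]
opening: 88.0
gripper_force: 0.0
```

```bash
python3 -c "
from h import *
rep()"
```

```text
t 7.72 heater xyz [-0.1 -6.6 69.1] yaw 0.216 tilt [ 0.001 -0.   ] F(heater) [ 0.2 -0.5  0.4] M [-0.04 -0.03 -0.05] open 88.0 grip 0.0
```

Request:
play_rows(
  steps=[
    [0.5, 0, 0.0007, 0, 0],
    [0.55, 0, 0, 0, 0],
    [0.55, 0, 0, 0, 0],
    [0.55, 0, 0, 0, 0],
    [1, 0, 0, 0, 0],
    [1, 0, 0, 0, 0],
    [1, 0, 0, 0, 0],
    [1, 0, 0, 0, 0],
  ],
  force=50,
)

```text
t: 8.72
tcp_pos: [560.3, -110.1, 68.6]
eef_rot: [[-0.214, 0.977, -0.0], [0.977, 0.214, 0.0], [0.0, -0.0, -1.0]]
contact_force: [-0.9, 0.9, -0.2]
opening: 33.4
gripper_force: 50.0
```

```bash
python3 -c "
from h import *
rep()"
```

```text
t 8.72 heater xyz [ 0.3 -6.4 68.6] yaw 0.216 tilt [-0.  0.] F(heater) [-0.7  1.  -0.2] M [-0.1   0.13 -0.01] open 33.4 grip 50.0
```

Gripped cleanly at 50 N with almost no side load. Now I'll rock the -y end up by moving the post along +y and up.

Request:
play_rows(
  steps=[
    [1, 0.0015, 0, -0.001, 0],
    [1, 0.0015, 0, -0.001, 0],
    [1, 0.0015, 0, -0.001, 0],
    [1, 0.0015, 0, -0.001, 0],
    [1, 0, 0, 0, 0],
  ],
)

```text
t: 9.35
tcp_pos: [559.0, -105.4, 70.8]
eef_rot: [[-0.215, 0.977, -0.0], [0.977, 0.215, -0.002], [-0.002, -0.001, -1.0]]
contact_force: [5.4, -5.8, -14.9]
opening: 33.5
gripper_force: 50.0
```

```bash
python3 -c "
from h import *
rep()"
```

```text
t 9.35 heater xyz [-0.  -1.6 70.8] yaw 0.217 tilt [-0.    -0.002] F(heater) [  4.   -6.8 -14.9] M [-1.36 -1.1  -0.11] open 33.5 grip 50.0
```

Request:
play_rows(
  steps=[
    [1, 0.002, 0, -0.001, 0],
    [1, 0.002, 0, -0.001, 0],
    [1, 0.002, 0, -0.001, 0],
    [1, 0.002, 0, -0.001, 0],
    [1, 0, 0, 0, 0],
  ],
)

```text
t: 9.98
tcp_pos: [557.6, -99.2, 75.6]
eef_rot: [[-0.216, 0.976, 0.0], [0.976, 0.216, -0.005], [-0.005, -0.001, -1.0]]
contact_force: [3.4, -10.9, -12.5]
opening: 33.7
gripper_force: 50.0
```

```bash
python3 -c "
from h import *
rep()
import cv2
f=grab_frame('scene')['img'][140:260,265:395];w=grab_frame('wrist')['img'][80:260,160:360]
cv2.imwrite('pics/p4.png',np.hstack([cv2.resize(f,(390,360),interpolation=cv2.INTER_CUBIC),cv2.resize(w,(400,360))]))"
```

```text
t 9.97 heater xyz [-0.1  4.9 75.6] yaw 0.217 tilt [ 0.    -0.005] F(heater) [  0.9 -11.4 -12.5] M [-2.12 -0.76 -0.04] open 33.7 grip 50.0
```

View pics/p4.png

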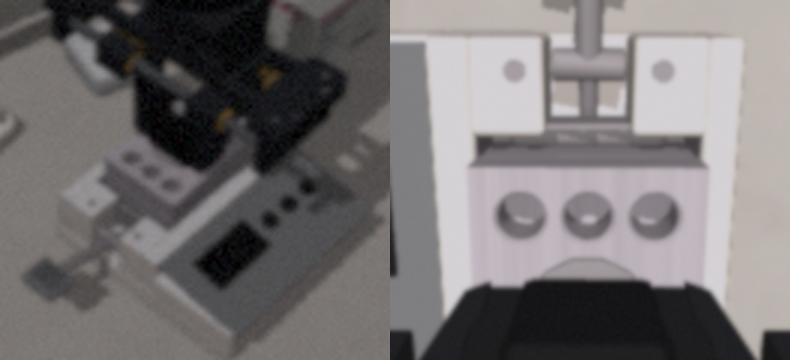

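The block's top face is visible from the wrist camera: its +y top edge is at crop row 166 (full row 163) and spans full columns 200 to 318. I'll work out the tilt from that edge, using its two rays and the 60 mm width.

```bash
cat >> h.py <<'E'
def tilt(row,cl,cr,f=None):
    f=f or grab_frame('wrist');s=state();c,k=np.cos(YAW),np.sin(YAW);A=np.array([[c,k],[-k,c]])
    h=A@(np.array(s["tcp_pos"][:2])-H);g=np.array([h[1],s["tcp_pos"][2]+19])
    Ki=np.linalg.inv(f["mtx"]);C=-f["R"].T@f["t"];out=[]
    for th in np.radians(np.arange(-10,11,1.)):   # + = -y end higher
        y=g[0]+40*np.cos(th)-22*np.sin(th);z=g[1]-40*np.sin(th)-22*np.cos(th)
        P=[A.T@np.array([x,y])+H for x in(h[0]-30,h[0]+30)]
        q=[(f["mtx"]@(f["R"]@np.array([*p,z])+f["t"])) for p in P];q=[v[:2]/v[2] for v in q]
        out.append((round(np.degrees(th)),round((q[0][1]+q[1][1])/2,1),round(abs(q[1][0]-q[0][0]),1)))
    return out
E
python3 -c "
from h import *
for o in tilt(0,0,0):print(*o)
import cv2
g=grab_frame('wrist')['img'].astype(int).mean(2)
print(g[140:190,240:280].mean(1).round().astype(int).tolist());print(g[172:180].mean(0)[190:330].round().astype(int).tolist())
"
```

```text
-10 158.5 130.0
-9 158.7 129.2
-8 158.9 128.5
-7 159.1 127.9
-6 159.4 127.2
-5 159.7 126.5
-4 160.0 125.8
-3 160.4 125.2
-2 160.8 124.5
-1 161.2 123.9
0 161.6 123.2
1 162.1 122.6
2 162.5 122.0
3 163.0 121.4
4 163.5 120.8
5 164.1 120.2
6 164.6 119.6
7 165.2 119.0
8 165.8 118.5
9 166.4 117.9
10 167.1 117.4
[106, 124, 145, 152, 143, 127, 121, 122, 124, 125, 120, 110, 102, 104, 110, 112, 114, 117, 118, 114, 111, 111, 118, 138, 165, 180, 185, 185, 185, 185, 185, 185, 185, 185, 184, 181, 175, 168, 164, 160, 158, 156, 154, 152, 150, 147, 145, 145, 146, 147]
[212, 211, 211, 211, 211, 211, 212, 210, 205, 196, 191, 190, 188, 187, 186, 185, 186, 188, 191, 192, 191, 190, 190, 190, 187, 182, 177, 171, 167, 163, 160, 158, 157, 157, 157, 157, 157, 157, 159, 161, 164, 168, 172, 176, 181, 185, 188, 189, 190, 190, 189, 188, 188, 188, 188, 186, 183, 182, 182, 180, 177, 173, 168, 165, 162, 159, 156, 155, 155, 157, 157, 158, 159, 162, 166, 170, 174, 180, 185, 187, 187, 186, 184, 182, 181, 181, 182, 182, 184, 185, 186, 185, 184, 181, 177, 171, 167, 165, 164, 163, 162, 162, 160, 160, 160, 160, 161, 163, 166, 170, 174, 179, 184, 188, 191, 192, 191, 189, 189, 190, 190, 191, 191, 190, 189, 188, 187, 187, 191, 201, 208, 211, 211, 211, 211, 211, 211, 211, 211, 210]
```

Tilt reads about +4°. I'll rock a bit further for margin.

Request:
play_rows(
  steps=[
    [1, 0.002, 0, -0.001, 0],
    [1, 0.002, 0, -0.001, 0],
    [1, 0.001, 0, 0, 0],
    [1, 0, 0, 0, 0],
  ],
)

```text
t: 10.68
tcp_pos: [556.7, -95.0, 77.9]
eef_rot: [[-0.216, 0.976, 0.001], [0.976, 0.216, -0.006], [-0.006, -0.001, -1.0]]
contact_force: [2.1, -13.2, -10.7]
opening: 33.5
gripper_force: 50.0
```

```bash
python3 -c "
from h import *
rep()
for o in tilt(0,0,0)[8:20:2]:print(*o)
g=grab_frame('wrist')['img'].astype(int).mean(2)
print(g[155:175,240:280].mean(1).round().astype(int).tolist());r=g[172:180].mean(0).round().astype(int);print(r[192:206].tolist(),r[310:326].tolist())
"
```

```text
t 10.68 heater xyz [-0.   9.1 77.9] yaw 0.218 tilt [ 0.001 -0.006] F(heater) [ -0.8 -13.4 -10.7] M [-2.53 -0.72 -0.08] open 33.5 grip 50.0
-2 160.8 124.6
0 161.6 123.3
2 162.5 122.0
4 163.6 120.8
6 164.7 119.7
8 165.8 118.5
[121, 114, 103, 98, 101, 105, 108, 108, 106, 109, 128, 156, 178, 186, 187, 187, 187, 186, 187, 187]
[209, 209, 208, 209, 209, 209, 207, 202, 195, 192, 190, 189, 187, 186] [192, 192, 191, 190, 189, 188, 188, 191, 199, 206, 208, 209, 209, 209, 209, 209]
```

Tilt is now about +7.5°. I'll rock back with a move along -y and slightly up.

Request:
play_rows(
  steps=[
    [1, -0.002, 0, -0.0005, 0],
    [1, -0.002, 0, -0.0005, 0],
    [1, -0.002, 0, -0.0005, 0],
    [1, -0.002, 0, -0.0005, 0],
    [1, -0.002, 0, -0.0005, 0],
    [1, 0, 0, 0, 0],
  ],
)

```text
t: 11.52
tcp_pos: [557.6, -99.9, 79.4]
eef_rot: [[-0.214, 0.977, -0.002], [0.977, 0.214, 0.003], [0.003, -0.002, -1.0]]
contact_force: [5.9, 1.3, -20.1]
opening: 33.4
gripper_force: 50.0
```

```bash
cat > m.py <<'E'
from h import *
rep();f=grab_frame('wrist')
for o in tilt(0,0,0,f)[::2]:print(*o,end=' | ')
g=f['img'].astype(int).mean(2)
print('\n',g[140:172,240:280].mean(1).round().astype(int).tolist());r=g[172:180].mean(0).round().astype(int);print(r[190:206].tolist(),r[310:330].tolist())
E
python3 m.py
```

```text
t 11.53 heater xyz [-0.2  4.1 79.4] yaw 0.216 tilt [-0.002  0.003] F(heater) [  6.    0.1 -20.1] M [ 0.43 -1.18  0.13] open 33.4 grip 50.0
-10 158.1 129.7 | -8 158.6 128.3 | -6 159.2 126.9 | -4 159.8 125.6 | -2 160.6 124.3 | 0 161.4 123.0 | 2 162.4 121.8 | 4 163.4 120.6 | 6 164.5 119.4 | 8 165.7 118.3 | 10 167.0 117.2 | 
 [135, 118, 104, 99, 107, 128, 147, 148, 136, 125, 122, 125, 126, 122, 112, 103, 102, 106, 108, 108, 109, 110, 108, 109, 119, 146, 174, 185, 186, 187, 187, 187]
[210, 211, 211, 211, 210, 211, 211, 210, 207, 202, 195, 192, 190, 188, 187, 186] [192, 192, 191, 190, 190, 188, 188, 190, 197, 206, 210, 210, 211, 210, 210, 210, 211, 210, 208, 201]
```

Request:
play_rows(
  steps=[
    [1, -0.002, 0, -0.0005, 0],
    [1, -0.002, 0, -0.0005, 0],
    [1, -0.002, 0, 0, 0],
    [1, -0.002, 0, 0, 0],
    [1, 0, 0, 0, 0],
  ],
)

```text
t: 12.2
tcp_pos: [558.6, -104.9, 81.3]
eef_rot: [[-0.213, 0.977, -0.004], [0.977, 0.213, 0.008], [0.008, -0.003, -1.0]]
contact_force: [1.6, 11.7, -11.6]
opening: 33.6
gripper_force: 50.0
```

```bash
python3 m.py
```

```text
t 12.2 heater xyz [-0.3 -1.  81.3] yaw 0.214 tilt [-0.004  0.008] F(heater) [  4.1  11.1 -11.6] M [ 2.17 -0.43  0.04] open 33.6 grip 50.0
-10 158.0 129.5 | -8 158.5 128.1 | -6 159.1 126.7 | -4 159.7 125.4 | -2 160.5 124.1 | 0 161.4 122.8 | 2 162.4 121.6 | 4 163.4 120.4 | 6 164.5 119.2 | 8 165.7 118.1 | 10 167.0 117.0 | 
 [133, 155, 157, 145, 129, 122, 124, 126, 126, 119, 108, 103, 108, 112, 114, 114, 115, 115, 115, 113, 112, 112, 115, 127, 152, 176, 185, 186, 186, 187, 186, 187]
[213, 213, 213, 213, 212, 213, 212, 212, 206, 197, 193, 191, 190, 188, 186, 186] [192, 192, 192, 191, 190, 189, 188, 188, 194, 205, 211, 212, 213, 213, 213, 213, 213, 212, 207, 193]
```

Request:
play_rows(
  steps=[
    [1, -0.002, 0, 0, 0],
    [1, -0.002, 0, 0, 0],
    [1, -0.002, 0, 0, 0],
    [1, -0.002, 0, 0, 0],
    [1, -0.002, 0, 0, 0],
    [1, 0, 0, 0, 0],
  ],
)

```text
t: 13.0
tcp_pos: [561.8, -114.6, 84.7]
eef_rot: [[-0.213, 0.977, -0.002], [0.977, 0.213, 0.007], [0.008, -0.001, -1.0]]
contact_force: [-4.3, 13.1, 5.9]
opening: 33.7
gripper_force: 50.0
```

```bash
python3 m.py
```

```text
t 13.0 heater xyz [  0.7 -11.1  84.7] yaw 0.214 tilt [-0.002  0.007] F(heater) [-1.4 13.7  5.9] M [ 2.49  0.71 -0.05] open 33.7 grip 50.0
-10 158.1 129.5 | -8 158.6 128.1 | -6 159.1 126.8 | -4 159.8 125.4 | -2 160.6 124.1 | 0 161.5 122.9 | 2 162.4 121.6 | 4 163.5 120.4 | 6 164.6 119.3 | 8 165.8 118.1 | 10 167.1 117.0 | 
 [142, 142, 143, 146, 149, 143, 139, 139, 139, 139, 139, 139, 139, 139, 139, 143, 155, 170, 177, 178, 178, 178, 178, 178, 178, 178, 178, 177, 173, 166, 159, 156]
[217, 217, 217, 216, 213, 203, 190, 184, 183, 182, 180, 179, 178, 179, 181, 183] [182, 182, 183, 183, 183, 183, 182, 181, 180, 179, 181, 192, 208, 215, 216, 212, 200, 189, 188, 189]
```

```bash
python3 -c "
from h import *
import cv2
f=grab_frame('scene')['img'][140:260,265:395];w=grab_frame('wrist')['img'][80:260,160:360]
cv2.imwrite('pics/p5.png',np.hstack([cv2.resize(f,(390,360),interpolation=cv2.INTER_CUBIC),cv2.resize(w,(400,360))]))"
```

```text
(no output)
```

View pics/p5.png

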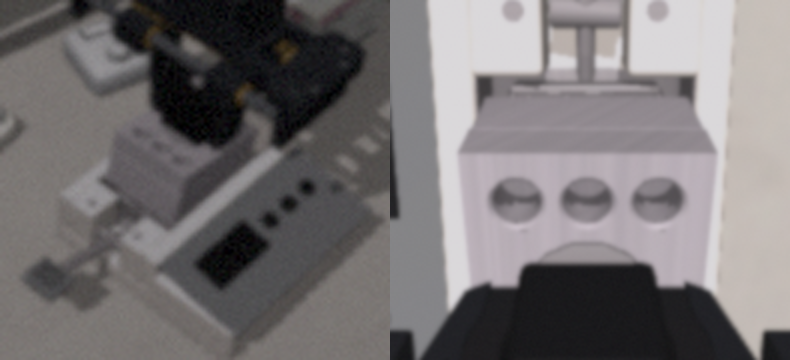

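The lever end now stands well out of the well: the top edge is at full row 156 and the end face's lower edge near row 128.5. I'll check the tilt directly from those two edges.

```bash
python3 -c "
from h import *
f=grab_frame('wrist');c,k=np.cos(YAW),np.sin(YAW);A=np.array([[c,k],[-k,c]])
Ki=np.linalg.inv(f['mtx']);C=-f['R'].T@f['t']
def pt(row,w,u):
    d=f['mtx'][0,0]*60/w;X=f['R'].T@(Ki@[u,row,1]*d-f['t']);return np.array([*(A@(X[:2]-H)),X[2]])
for w in (125.5,126.5,127.5):print('top',w,pt(156.2,w,258.4).round(1))
for w in (104,106,108):print('bot',w,pt(128.5,w,257.5).round(1))
print(f['mtx'][0,0], (A@(C[:2]-H)).round(1),C[2].round(1), f['R'].round(3).tolist())
# intersection of row rays with end-face: for each tilt, use top edge then predict the bottom row
for th in range(-12,6,2):
    t=np.radians(th);p=pt(156.2,126.5,258.4);q=p+44*np.array([0,np.sin(t)*-1,-np.cos(t)]);q[1]=p[1]+44*np.sin(t)
    X=np.array([*(A.T@q[:2]+H),q[2]]);v=f['mtx']@(f['R']@X+f['t']);print(th,(v[:2]/v[2]).round(1),round(f['mtx'][0,0]*60/v[2],1))
rep()"
```

```text
top 125.5 [ 1.  32.  84.2]
top 126.5 [ 1.  32.2 85.3]
top 127.5 [ 1.  32.5 86.5]
bot 104 [ 0.5 41.1 49.2]
bot 106 [ 0.5 41.5 52.7]
bot 108 [ 0.5 41.9 56. ]
313.1249768572253 [ 1.2 62.2] 231.3 [[0.977, 0.213, -0.001], [0.204, -0.938, 0.282], [0.059, -0.275, -0.96]]
-12 [258.5 156.7] 97.7
-10 [258.5 154.2] 97.7
-8 [258.5 151.7] 97.8
-6 [258.5 149.2] 98.0
-4 [258.5 146.7] 98.1
-2 [258.5 144.1] 98.3
0 [258.5 141.6] 98.5
2 [258.5 139.1] 98.7
4 [258.5 136.6] 99.0
t 13.2 heater xyz [  0.7 -11.1  84.7] yaw 0.215 tilt [-0.002  0.007] F(heater) [-0.3 13.5  6.7] M [ 2.42  0.74 -0.05] open 33.3 grip 50.0
```

Both measurements give a tilt of roughly -6 to -10° with the underside about 20 mm off the floor, so the second rock is done. Now I'll level it by moving back along +y while still between the pads.

Request:
play_rows(
  steps=[
    [1, 0.002, 0, 0, 0],
    [1, 0.002, 0, 0, 0],
    [1, 0.002, 0, 0, 0],
    [1, 0.002, 0, -0.001, 0],
    [1, 0.002, 0, -0.001, 0],
    [1, 0, 0, 0, 0],
  ],
)

```text
t: 13.95
tcp_pos: [560.4, -109.3, 84.3]
eef_rot: [[-0.214, 0.977, 0.0], [0.977, 0.214, -0.0], [-0.0, 0.0, -1.0]]
contact_force: [-0.5, -0.6, -3.0]
opening: 33.3
gripper_force: 50.0
```

```bash
python3 m.py
```

```text
t 13.95 heater xyz [ 0.5 -5.6 84.3] yaw 0.216 tilt [ 0. -0.] F(heater) [-0.6 -0.4 -3. ] M [-0.11 -0.1  -0.01] open 33.3 grip 50.0
-10 158.4 129.7 | -8 158.8 128.3 | -6 159.3 126.9 | -4 160.0 125.6 | -2 160.7 124.3 | 0 161.6 123.0 | 2 162.5 121.8 | 4 163.5 120.6 | 6 164.7 119.4 | 8 165.8 118.3 | 10 167.1 117.2 | 
 [138, 138, 138, 140, 143, 144, 139, 136, 135, 135, 135, 135, 135, 135, 136, 139, 149, 165, 174, 177, 178, 178, 178, 178, 178, 178, 178, 177, 173, 167, 160, 156]
[215, 216, 216, 215, 213, 204, 191, 184, 182, 181, 180, 179, 178, 178, 180, 182] [181, 182, 182, 183, 183, 182, 181, 180, 180, 179, 183, 195, 209, 215, 215, 213, 203, 189, 185, 186]
```

The force is now just the block's weight, so the block is free but leaning in the grip. I'll level it by pushing the underside gently against the well's +y wall.

Request:
play_rows(
  steps=[
    [1, 0.002, 0, 0, 0],
    [1, 0.002, 0, 0, 0],
    [1, 0.002, 0, 0, 0],
    [1, 0.002, 0, 0, 0],
    [1, 0.002, 0, 0, 0],
    [1, 0, 0, 0, 0],
  ],
)

```text
t: 14.75
tcp_pos: [559.9, -104.0, 86.3]
eef_rot: [[-0.216, 0.976, 0.004], [0.976, 0.216, -0.008], [-0.009, 0.002, -1.0]]
contact_force: [-0.9, -14.0, 0.9]
opening: 33.6
gripper_force: 50.0
```

```bash
python3 m.py
```

```text
t 14.75 heater xyz [ 1.2 -0.3 86.3] yaw 0.218 tilt [ 0.004 -0.008] F(heater) [ -3.9 -13.5   0.9] M [-2.8   0.12  0.02] open 33.6 grip 50.0
-10 158.6 130.1 | -8 159.0 128.7 | -6 159.5 127.3 | -4 160.2 126.0 | -2 160.9 124.6 | 0 161.7 123.4 | 2 162.6 122.1 | 4 163.6 120.9 | 6 164.7 119.7 | 8 165.9 118.6 | 10 167.1 117.5 | 
 [130, 130, 130, 130, 131, 131, 132, 134, 134, 130, 128, 128, 128, 128, 128, 128, 132, 145, 164, 175, 179, 179, 179, 179, 179, 179, 179, 179, 178, 176, 169, 162]
[214, 214, 214, 214, 213, 209, 198, 189, 185, 184, 183, 181, 180, 179, 181, 183] [183, 184, 184, 184, 184, 183, 182, 181, 180, 182, 192, 205, 212, 211, 203, 191, 185, 183, 183, 183]
```

Request:
play_rows(
  steps=[
    [1, 0.002, 0, 0, 0],
    [1, 0.002, 0, 0, 0],
    [1, 0.002, 0, 0, 0],
    [1, 0.001, 0, 0, 0],
    [1, 0, 0, 0, 0],
  ],
)

```text
t: 15.42
tcp_pos: [559.2, -97.9, 87.1]
eef_rot: [[-0.216, 0.976, 0.005], [0.976, 0.216, -0.009], [-0.01, 0.003, -1.0]]
contact_force: [-1.7, -17.6, 4.0]
opening: 33.6
gripper_force: 50.0
```

```bash
python3 m.py
```

```text
t 15.43 heater xyz [ 1.7  5.8 87.1] yaw 0.218 tilt [ 0.005 -0.009] F(heater) [ -5.5 -16.9   4. ] M [-3.13  0.24 -0.11] open 33.6 grip 50.0
-10 158.5 130.2 | -8 158.9 128.7 | -6 159.5 127.3 | -4 160.1 126.0 | -2 160.8 124.7 | 0 161.6 123.4 | 2 162.5 122.1 | 4 163.5 120.9 | 6 164.6 119.8 | 8 165.8 118.6 | 10 167.0 117.5 | 
 [148, 149, 147, 139, 127, 119, 118, 118, 119, 119, 119, 120, 122, 122, 119, 117, 117, 117, 117, 121, 135, 157, 174, 181, 182, 182, 182, 182, 182, 182, 182, 181]
[211, 211, 211, 211, 211, 211, 209, 202, 193, 188, 186, 185, 183, 182, 182, 182] [186, 187, 187, 187, 185, 184, 184, 183, 184, 192, 203, 209, 206, 193, 178, 176, 179, 179, 179, 179]
```

Nearly level. Back off from the wall, then lift.

Request:
play_rows(
  steps=[
    [1, -0.003, 0, -0.002, 0],
    [1, -0.003, 0, -0.002, 0],
    [1, -0.002, 0, -0.003, 0],
    [1, -0.001, 0, -0.004, 0],
    [1, 0, 0, -0.005, 0],
    [1, 0, 0, -0.005, 0],
    [1, 0, 0, -0.005, 0],
    [1, 0, 0, -0.004, 0],
    [1, 0, 0, 0, 0],
    [1, 0, 0, 0, 0],
    [1, 0, 0, 0, 0],
  ],
)

```text
t: 16.85
tcp_pos: [558.4, -101.3, 113.9]
eef_rot: [[-0.214, 0.977, -0.0], [0.977, 0.214, 0.0], [0.0, -0.0, -1.0]]
contact_force: [-0.5, -0.5, -3.6]
opening: 33.9
gripper_force: 50.0
```

```bash
python3 m.py;  python3 -c "
from h import *
import cv2
f=grab_frame('scene')['img'][140:260,265:395];w=grab_frame('wrist')['img'][80:260,160:360]
cv2.imwrite('pics/p6.png',np.hstack([cv2.resize(f,(390,360),interpolation=cv2.INTER_CUBIC),cv2.resize(w,(400,360))]))"
```

```text
t 16.85 heater xyz [  0.3   2.6 113.9] yaw 0.216 tilt [-0.  0.] F(heater) [-0.6 -0.4 -3.6] M [-0.  -0.1 -0. ] open 33.9 grip 50.0
-10 158.3 129.8 | -8 158.8 128.4 | -6 159.3 127.0 | -4 160.0 125.7 | -2 160.7 124.4 | 0 161.6 123.1 | 2 162.5 121.8 | 4 163.5 120.6 | 6 164.6 119.5 | 8 165.8 118.3 | 10 167.1 117.2 | 
 [140, 126, 120, 120, 120, 120, 121, 121, 121, 122, 122, 123, 124, 123, 121, 120, 119, 119, 120, 127, 147, 170, 179, 181, 181, 181, 181, 181, 181, 181, 181, 180]
[129, 129, 129, 129, 134, 153, 180, 192, 191, 187, 185, 184, 183, 182, 181, 182] [185, 186, 186, 186, 185, 184, 183, 182, 181, 181, 182, 182, 182, 181, 182, 181, 181, 181, 181, 181]
```

View pics/p6.png

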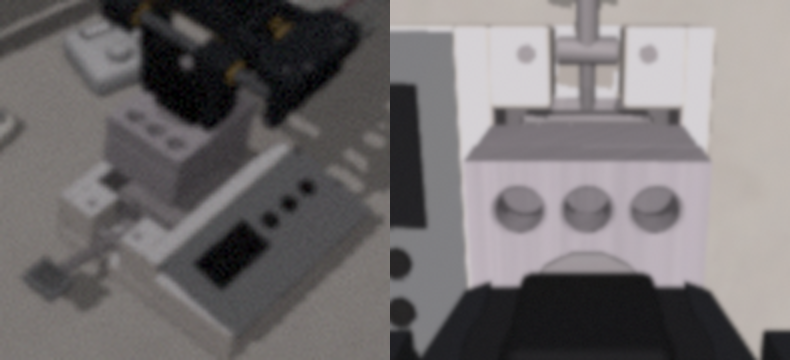

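The block hangs level, about 17 mm above the rim, and the force equals its weight alone. The top edge at full row 160 and the bottom edge visible in the view agree with a level block, and the lever is up.

```bash
python3 -c "
from bench import *
print(hand_in())"
```

```text
the job is handed in; nothing more can be done
None
```

I handed the job in with the freed block held still and about level, roughly 17 mm above the heater's rim and clear of it; the lever was up, and no move came near the carton, timer or counter; no pass/fail verdict came back.

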